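# Index the sprung-pin rotary stand to the yellow station

## Robot

A 7-joint arm with a two-finger parallel gripper is mounted at the origin on the work surface. World frame = base frame: x ahead of the robot, y to its left, z up, the work surface at z = 0. Lengths are in mm, angles in rad, forces in N, time in s.
With the tool pointing down it reaches from about 400 to 875 mm from the base axis. Payload 4.4 kg.
Tool frame: the origin (TCP) lies at the very end of the fingers, on their centre line; the grasp point (between the pads) lies 19 mm behind it; z points along the fingers, y is the line along which they close (so a half turn about z gives the same grasp; the last joint's range is limited). The gripper opens to 85 mm and grips with 20 to 120 N. Pads are 22 mm wide; open, the fingers measure 114 mm over their backs; the gripper's body (76 mm by 85 mm) begins 54 mm behind the grasp point. The pads swing forward as they close: fully open they stand 13 mm farther back than shut.
Start: joints at [-1.183, 0.628, 0.038, 1.517, -0.027, 0.996, -0.02], TCP at [284.929, 584.237, 231.313] pointing down, gripper open.
Joint ranges: [-3.06, 3.06], [-0.37, 2.12], [-1.25, 1.32], [0.18, 2.47], [-1.1, 4.24], [0.23, 1.98], [-2.94, 2.94]. Speed limits (rad/s): [2.57, 2.57, 3.14, 3.14, 3.14, 3.14, 3.14].

## Interface

Orientations are given as [roll, pitch, yaw] about the fixed x, y, z axes, in that order (R = Rz(yaw) Ry(pitch) Rx(roll)).
In Python, from cell import read_state, get_image, camera_info, finish_job gives the robot as it stands.
- The arm moves only by the tool play_rows, never from a script. Its argument "deltas" is one flat list of numbers, 7 for each row, row after row: the shift along the tool's x, y, z in mm, then the turn, a rotation vector about the tool's x, y, z in rad, then the opening, from 0 (shut) to 1 (fully open). In form: [dx, dy, dz, ax, ay, az, grip, dx, dy, dz, ax, ay, az, grip, ...]. A call has 1 to 10 rows; each row is the pose to reach, as a shift and turn from the pose commanded when the call began, along the tool's axes at that moment; what a row does not reach only later rows make up. A row lasts 1/8 s, in which the tool goes at most 62.5 mm and 10.7 degrees, less where a joint would pass 70% of its speed; a pose out of reach is approached as far as the arm can. A call with a gripper value outside its range is refused whole. The fingers move at their own pace and stop on an object; the grip force is fixed at half the most. Time passes only in rows, so rows that repeat a pose let the fingers close. It gives the time, the measured TCP pose, the force, the opening and the grip force at its end, in the units of the state.
- read_state(): the state, without advancing time (a new reading comes with each control period).
- get_image(name): name is "scene" or "top" or "wrist"; returns the picture (420x560x3 uint8, red, green, blue); there is no depth.
- camera_info(name): a dict with "fx", "fy", "cx", "cy" (pixels), "T" (4x4, takes a point from camera to world coordinates). Camera axes: x right, y down, z forward; pixel columns grow to the right and rows downward; lengths in mm; the calibration is good to about 2 mm. A picture is of the moment at which its call begins: read the wrist's pose just before it. camera_info takes no time and is no camera call; for the wrist camera it gives the pose at the moment of the call.
- finish_job(): hands the job in; it is judged then, once.
The state is a dict: "clock": time; "qpos": joint angles; "qd": joint speeds; "tau": joint torques, N m; "eef_pos": TCP position; "tool_rot": TCP orientation; "force": force on the tool from outside, world axes, zero at the start; "torque": the same for the moment, N m; "width": finger opening in mm; "gripper_force": force on a finger pad.
Only numpy, scipy, OpenCV 4.12 (cv2) and the standard library are available. Lean on these libraries where they do the work, as an engineer would, in place of code of your own. Each camera call takes 0.05 s, during which the arm holds its last target. There are 200 camera calls.

## Task

Pull the red knob straight up until its sprung pin is clear of the hole plate, swing the index arm round to the yellow-tagged station, let the pin down onto the plate and feel along it with light force until the pin drops fully home in the yellow station's hole, then let go. Never wrench the pin sideways against a hole or press it hard on the plate, and leave the things around the stand where they are.

Things in the scene. Friction and masses are not known exactly. Their poses are not given: they have to be found in the camera images.
- base: green round base of the rotary indexing stand, fixed to the bench, 280 mm wide at the foot, 264 mm above, rim top 38 mm above the bench. Origin on the turning axis at bench level; z up. The start hole, where the pin is at first, lies exactly on its -x side.
- plate_top (a point): point on the turning axis, level with the top of the ring of steel plate segments (50 mm above the bench; ring from 63 to 107 mm off the axis). Five 11 mm wide through holes lie on its 85 mm radius circle: the start hole, and one for each tag about 45 and 90 degrees either side of it. The plate is unbroken between holes. The tagged holes were set by hand: see the yellow tag.
- table_arm: the part that turns: 104 mm aluminium table with a brass cutter body in the middle (48 mm wide, top 92 mm above the bench) and a grey index arm 26 mm wide that reaches out along -x to the pin. Origin on the turning axis, 50 mm above the bench. Turns 100 degrees either way from the start hole; takes about 1 N at the knob; stays where left.
- plunger: sprung steel pin, upright, 8 mm thick, flat tip with a 1 mm chamfer, sliding in the index arm 85 mm from the axis. Origin at its lower tip: 42 mm above the bench when home (8 mm into the plate), 50 mm resting on the plate, 56 mm at its upper stop; pull it 10 to 12 mm. Spring: 5.5 N home, 8.5 N on the plate, 10.5 N at the stop; let go when raised it snaps down. Sliding it on the plate takes about 2 N. Its housing is 26 mm wide, top at 75 mm.
- knob_mid (a point): middle of the round red knob fixed on top of the pin, straight above the pin's tip by 52 mm (94 mm above the bench when home). The knob is 26 mm in diameter and 27 mm high, from 80 to 107 mm above the bench when the pin is home; it spins freely on the pin, so the hand need not turn with the arm.
- tag_yellow: yellow round tag, 16 mm wide, 8 mm high, fixed on the rim 121 mm from the turning axis; origin at the centre of its underside. It marks the target station. The station's hole lies further in (85 mm from the axis), 3 to 6 degrees (4.5 to 9 mm along the circle) to one or the other side of the radial line through the tag. The other three stations are set as loosely.
- tag_blue: blue tag like the yellow one, marking another station, not wanted
- tag_red: red tag like the yellow one, marking another station, not wanted
- tag_white: white tag like the yellow one, marking another station, not wanted
- nut: black steel collet nut ring, 40 mm wide, 22 mm high, lying flat beside the stand; bystander, to be left alone
- collet: steel collet, up to 32 mm wide, 34 mm high, standing beside the stand; bystander, to be left alone
- wrench: steel wrench lying on the bench; bystander, to be left alone
- driver: green-handled screwdriver lying on the bench; bystander, to be left alone
- tray: blue divided tray, 120 x 160 x 45 mm; bystander, to be left alone
- carton: cardboard carton, 100 x 140 x 60 mm; bystander, to be left alone
- can: can, 60 mm wide, 110 mm high; bystander, to be left alone

How it is judged:
By the outcome, as a careful person would: the job done as asked, in the order asked, and still so for the second after the job is handed in, with the robot touching nothing.
It also fails if it takes over 51 s, if anything falls off the work surface, if the arm or the gripper's body presses on something with over 40 N, if the wrist force passes 120 N, or if a joint passes its speed limit or range.

## Working session

There is one attempt and no reset: what is moved stays moved. The work goes in short steps, Python scripts to look and compute and a tool call to move; the robot and the scene stay as the last step left them, time stands still between calls to the robot, and variables do not carry over. Pictures are saved under pics/ and viewed, at most 10 in all, crops included, and the job is handed in when it is done.

Besides the shell and the picture viewer there is one more tool, called after ">>>" by a JSON object that holds its "name" and its "arguments", one argument or row to a line. play_rows: Moves the arm, as the interface text tells. Its arguments: {"type":"object","properties":{"deltas":{"type":"array"}},"required":["deltas"]}

```bash
mkdir -p pics
python3 - <<'E'
from cell import *
import cv2,numpy as np
np.set_printoptions(precision=2,suppress=True)
s=read_state();print(s['clock'],s['eef_pos'],s['tool_rot'],s['force'],s['width'])
for n in('top','scene'):
    im=get_image(n);c=camera_info(n);print(n,c['fx'],c['cx'],c['cy'],c['T'])
    cv2.imwrite(f'pics/{n}0.png',im[:,:,::-1])
E
```

```text
0.0 [284.63 583.67 230.4 ] [-3.14 -0.    2.69] [ 0.51  0.42 -0.27] 85.792864320484
top 422.37288407150567 281.9585389823122 210.49381576819698 [[   0.01   -0.98    0.21  240.92]
 [  -1.     -0.01    0.01  -19.47]
 [  -0.     -0.21   -0.98 1553.93]
 [   0.      0.      0.      1.  ]]
scene 398.1990781597106 281.2259250150286 206.5675678983113 [[  -0.55    0.44   -0.7  1451.43]
 [   0.83    0.32   -0.45  550.65]
 [   0.02   -0.84   -0.55  756.75]
 [   0.      0.      0.      1.  ]]
```

View pics/top0.png

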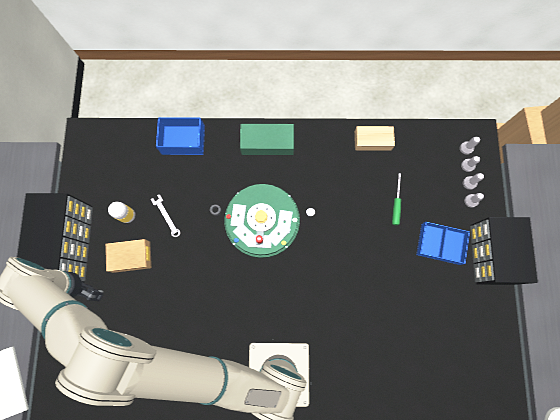

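View pics/scene0.png

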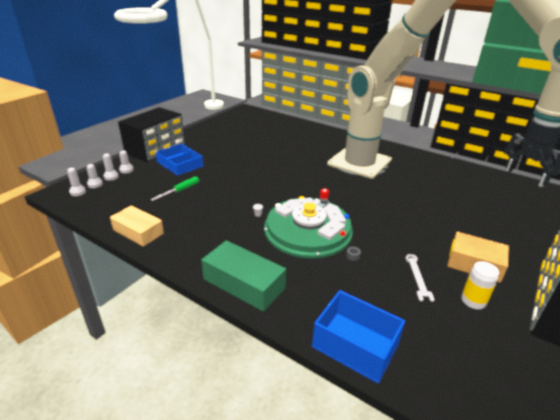

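The top view shows the stand at about (262,220), the red knob at (260,239), and the yellow tag at about (284,243), to the robot's right. The scene view agrees. Next I measure these roughly, then look with the wrist camera.

```bash
cat > h.py <<'E'
from cell import *
import cv2,numpy as np
from scipy.spatial.transform import Rotation as R
np.set_printoptions(precision=2,suppress=True)
def ray(c,u,v,z):
    T=np.array(c['T']);d=T[:3,:3]@[(u-c['cx'])/c['fx'],(v-c['cy'])/c['fy'],1]
    return T[:3,3]+d*(z-T[2,3])/d[2]
def proj(c,p):
    T=np.array(c['T']);q=T[:3,:3].T@(np.array(p)-T[:3,3])
    return np.array([c['fx']*q[0]/q[2]+c['cx'],c['fy']*q[1]/q[2]+c['cy']])
def blobs(im,hue,smin=120,vmin=80,amin=6):
    h=cv2.cvtColor(im,cv2.COLOR_RGB2HSV);m=np.zeros(h.shape[:2],np.uint8)
    for a,b in hue:m|=cv2.inRange(h,(a,smin,vmin),(b,255,255))
    n,l,s,c=cv2.connectedComponentsWithStats(m)
    return [(*c[i],s[i,4],*s[i,:4]) for i in range(1,n) if s[i,4]>=amin],m
HUE=dict(red=[(0,7),(172,180)],yellow=[(20,34)],blue=[(105,130)],green=[(60,90)])
def tool(p): # world target TCP -> shift in tool axes
    s=read_state();return R.from_euler('xyz',s['tool_rot']).inv().apply(np.array(p)-s['eef_pos'])
E
python3 - <<'E'
from h import *
im=cv2.imread('pics/top0.png')[:,:,::-1].copy();c=camera_info('top')
for k in('red','yellow','blue','green'):
    for b in blobs(im,HUE[k])[0]:
        if 190<b[0]<330 and 170<b[1]<270: print(k,np.array(b[:3]),b[3:],ray(c,b[0],b[1],{'red':100,'green':38}.get(k,46)))
cw=camera_info('wrist');T=np.array(cw['T']);s=read_state()
r=R.from_euler('xyz',s['tool_rot'])
print(cw['fx'],cw['cx'],cw['cy']);print('cam in tool',r.inv().apply(T[:3,3]-s['eef_pos']));print(r.inv().as_matrix()@T[:3,:3]);print(r.as_matrix())
E
```

```text
red [228.11 216.    19.  ] (np.int32(226), np.int32(214), np.int32(5), np.int32(5)) [539.82 178.94 100.  ]
red [259.12 238.81  32.  ] (np.int32(256), np.int32(235), np.int32(7), np.int32(8)) [459.53  68.33 100.  ]
yellow [259.27 220.73  11.  ] (np.int32(256), np.int32(219), np.int32(8), np.int32(4)) [534.02  72.28  46.  ]
blue [235.94 239.94  16.  ] (np.int32(234), np.int32(238), np.int32(5), np.int32(5)) [463.06 155.07  46.  ]
329.8660082216651 277.13612763840723 206.55570768710484
cam in tool [  82.33   -0.2  -142.63]
[[ 0.   -0.95 -0.32]
 [ 1.    0.    0.  ]
 [-0.   -0.32  0.95]]
[[-0.9   0.44 -0.  ]
 [ 0.44  0.9  -0.  ]
 [-0.   -0.   -1.  ]]
```

>>> {"name": "play_rows", "arguments": {
  "deltas": [-46,-36,0,0,0,-0.05,1,-92,-71,0,0,0,-0.1,1,-137,-107,0,0,0,-0.15,1,-183,-143,0,0,0,-0.2,1,-229,-178,0,0,0,-0.25,1,-275,-214,10,0,0,-0.3,0.8,-320,-250,25,0,0,-0.35,0.7,-366,-285,40,0,0,-0.4,0.6,-411,-320,55,0,0,-0.45,0.6,-456,-356,65,0,0,-0.45,0.6]
}}

```text
clock: 1.35
eef_pos: [539.0, 62.7, 165.4]
tool_rot: [3.141, -0.001, 3.138]
force: [1.5, 1.0, 0.3]
width: 51.3
gripper_force: 0.0
```

Run:
```python
from h import *
s=read_state();print(s['clock'],s['eef_pos'],s['tool_rot'],s['qd'])
c=camera_info('wrist');im=get_image('wrist');cv2.imwrite('pics/w1.png',im[:,:,::-1]);print(c['T'])
np.save('w1.npy',c['T'])
for k in('red','yellow','blue'):
    for b in blobs(im,HUE[k],amin=40)[0]: print(k,np.array(b[:3]),b[3:],ray(c,b[0],b[1],46))
```

```text
1.35 [538.95  62.67 165.39] [ 3.14 -0.    3.14] [ 0.84  0.27 -0.01 -0.27  0.03 -0.01  0.79]
[[  0.     0.95   0.32 456.64]
 [  1.    -0.    -0.    62.65]
 [  0.     0.32  -0.95 308.12]
 [  0.     0.     0.     1.  ]]
red [279.36  86.5  229.  ] (np.int32(269), np.int32(81), np.int32(25), np.int32(16)) [450.66  64.38  46.  ]
red [284.81 112.98 219.  ] (np.int32(270), np.int32(104), np.int32(26), np.int32(17)) [469.72  68.55  46.  ]
red [422.65 209.79 334.  ] (np.int32(411), np.int32(201), np.int32(24), np.int32(18)) [548.45 185.    46.  ]
yellow [168.36  92.21 531.  ] (np.int32(153), np.int32(80), np.int32(31), np.int32(25)) [454.53 -18.96  46.  ]
yellow [ 275.6   217.73 2446.  ] (np.int32(252), np.int32(187), np.int32(49), np.int32(63)) [555.33  61.2   46.  ]
blue [396.59 101.02 385.  ] (np.int32(384), np.int32(90), np.int32(27), np.int32(23)) [461.17 153.12  46.  ]
blue [549.34 401.77 423.  ] (np.int32(531), np.int32(393), np.int32(29), np.int32(27)) [762.11 347.66  46.  ]
```

View pics/w1.png

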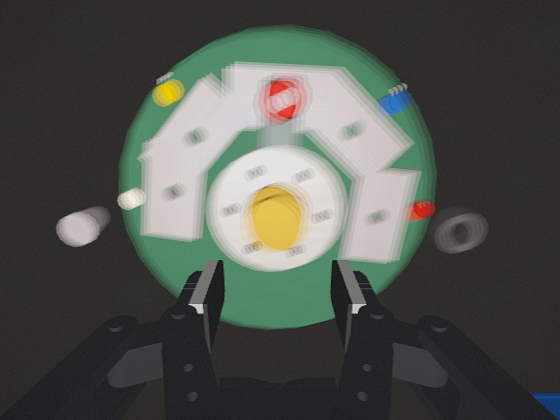

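The wrist view, blurred because the arm was still moving, shows the knob at (283,99), the yellow tag at (168,92) and the yellow hole at about (195,136). The white tag is at (131,199). I'll take a still picture and measure the green foot, the tags, the holes and the knob.

>>> {"name": "play_rows", "arguments": {
  "deltas": [0,0,0,0,0,0,0.6,0,0,0,0,0,0,0.6]
}}

```text
clock: 1.65
eef_pos: [538.1, 65.8, 166.2]
tool_rot: [3.141, -0.001, 3.139]
force: [0.2, -0.2, 0.3]
width: 51.7
gripper_force: 0.0
```

Run:
```python
from h import *
s=read_state();print(s['clock'],s['eef_pos'],s['tool_rot'],abs(s['qd']).max() if hasattr(s['qd'],'max') else max(map(abs,s['qd'])))
c=camera_info('wrist');im=get_image('wrist');cv2.imwrite('pics/w2.png',im[:,:,::-1])
for k,z in(('red',107),('yellow',46),('blue',46)):
    for b in blobs(im,HUE[k],amin=40)[0]: print(k,np.array(b[:3]),b[3:],ray(c,b[0],b[1],z),ray(c,b[0],b[1],46))
g=blobs(im,[(55,90)],80,40,500)
m=g[1];m[255:]=0
# outer rim: topmost green per column and outermost per row
pts=[]
for u in range(150,410,4):
    v=np.flatnonzero(m[:,u]); 
    if len(v): pts.append((u,v[0]))
for v in range(100,250,4):
    u=np.flatnonzero(m[v]); 
    if len(u): pts+= [(u[0],v),(u[-1],v)]
P=np.array([ray(c,u,v,38)[:2] for u,v in pts])
from scipy.optimize import least_squares
f=lambda x:np.hypot(P[:,0]-x[0],P[:,1]-x[1])-x[2]
r=least_squares(f,[540,65,132],loss='soft_l1',f_scale=1);print('rim circle',r.x,np.median(abs(f(r.x))))
# dark blobs in bright plate
gray=cv2.cvtColor(im,cv2.COLOR_RGB2GRAY)
bh=cv2.morphologyEx(gray,cv2.MORPH_BLACKHAT,np.ones((31,31),np.uint8))
bm=(bh>50).astype(np.uint8);bm[270:]=0
n,l,st,ce=cv2.connectedComponentsWithStats(bm)
for i in range(1,n):
    if 30<st[i,4]<500:
        p=ray(c,*ce[i],50);d=p[:2]-r.x[:2];print('dark',ce[i],st[i,4],p,np.hypot(*d),np.degrees(np.arctan2(d[1],d[0])))
cv2.imwrite('pics/w2c.png',cv2.resize(im[40:270,100:460,::-1],None,fx=2,fy=2))
```

```text
1.65 [538.15  65.8  166.22] [ 3.14 -0.    3.14] 0.018813541800059255
red [ 285.55   96.66 1225.  ] (np.int32(265), np.int32(75), np.int32(42), np.int32(45)) [456.83  70.65 107.  ] [457.13  72.19  46.  ]
red [420.08 208.42 328.  ] (np.int32(410), np.int32(199), np.int32(22), np.int32(20)) [525.61 158.3  107.  ] [546.69 186.31  46.  ]
yellow [171.19  90.37 410.  ] (np.int32(160), np.int32(80), np.int32(23), np.int32(22)) [452.56 -13.8   46.  ] [452.56 -13.8   46.  ]
yellow [ 278.44  215.76 3255.  ] (np.int32(249), np.int32(183), np.int32(60), np.int32(67)) [553.13  66.83  46.  ] [553.13  66.83  46.  ]
blue [394.72 101.23 374.  ] (np.int32(384), np.int32(91), np.int32(23), np.int32(22)) [460.51 155.15  46.  ] [460.51 155.15  46.  ]
blue [549.09 401.54 434.  ] (np.int32(530), np.int32(392), np.int32(30), np.int32(28)) [762.11 351.99  46.  ] [762.11 351.99  46.  ]
rim circle [538.96  66.63 130.25] 0.6194339842199099
dark [222.32  80.23] 217 [445.63  25.63  50.  ] 101.93864759919884 -156.28600238047213
dark [382.38 103.99] 285 [462.4  144.75  50.  ] 109.38379119869887 134.4212151265988
dar
[... 813 characters left out ...]
98187223395088 88.77135416213687
dark [232.37 208.03] 89 [544.76  28.58  50.  ] 38.482968115104185 -81.3328035030749
dark [324. 214.] 87 [550.13 104.87  50.  ] 39.84351606834024 73.71630442628586
dark [379.05 215.02] 132 [551.1  150.95  50.  ] 85.19508973501397 81.80880380915427
dark [461.62 232.5 ] 345 [567.06 222.88  50.  ] 158.76265544719462 79.80583048229374
dark [253.56 245.72] 79 [579.19  45.34  50.  ] 45.51478703434594 -27.883936814123484
dark [297.95 248.63] 76 [582.02  83.72  50.  ] 46.33019454705067 21.655147093438714
dark [219.4  265.13] 63 [597.97  14.78  50.  ] 78.55006777847083 -41.30754078240727
dark [334.88 265.02] 64 [598.01 116.6   50.  ] 77.35801349919159 40.23766221749844
```

View pics/w2c.png

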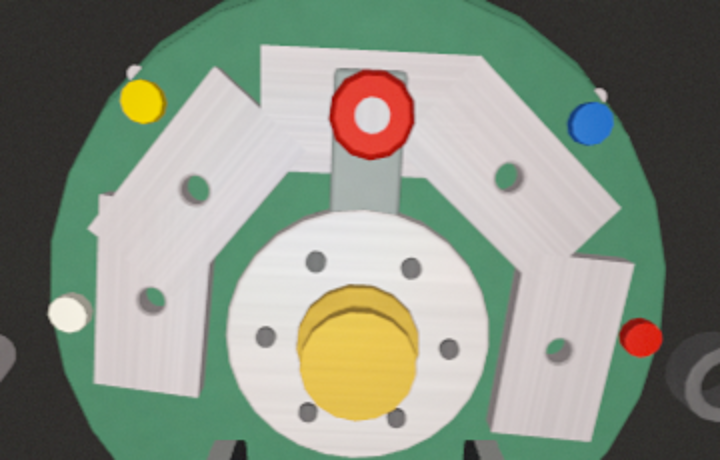

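The still view shows the knob at crop (371,115), the yellow tag at (142,101) and the yellow hole at (195,189), which is (197.5,134.5) in the full picture. The measured radii come out 2–3% small, so I'll fit the centre and scale to the known radii.

Run:
```python
from h import *
from scipy.optimize import least_squares
c=camera_info('wrist');s=read_state()
crop=dict(hy=(195,189),hb=(509,177),hw=(151.5,300),hr=(559,350),ty=(142,101),tb=(591,123.5),tw=(69,314),tr=(641,337.5),knob=(371.5,115))
info={'h':(50,85),'t':(46,121),'k':(107,85)}
P={};r={}
for k,(u,v) in crop.items():
    z,r[k]=info[k[0]];P[k]=ray(c,100+(u-.5)/2,40+(v-.5)/2,z)[:2]
cam=np.array(c['T'])[:2,3]
K=list(P);A=np.array([P[k] for k in K]);rr=np.array([r[k] for k in K])
for free in(0,1):
    def f(x): 
        q=cam+(A-cam)*(x[2] if free else 1);return np.hypot(*(q-x[:2]).T)-rr
    o=least_squares(f,[540,66,1]);print(o.x,f(o.x))
    q=cam+(A-cam)*(o.x[2] if free else 1)
    for k,p in zip(K,q): d=p-o.x[:2];print(k,p,np.degrees(np.arctan2(d[1],d[0]))%360)
print(s['eef_pos'],cam)
```

```text
[542.31  67.11   1.  ] [ 0.06  0.19 -0.22 -0.05 -0.2  -0.32 -0.86 -1.02  0.21]
hy [484.68   4.53] 227.35786289909092
hb [480.17 125.39] 136.83542409575736
hw [529.14 -16.64] 261.0632604528921
hr [550.89 151.62] 84.19770193624657
ty [452.61 -13.81] 222.0526660624625
tb [460.67 155.99] 132.5654774931313
tw [536.31 -52.88] 267.1410920405237
tr [546.76 187.  ] 87.87437107644605
knob [457.18  70.99] 177.38666585733625
[542.07  67.16   1.01] [ 0.09  0.12  0.21  0.48 -0.01 -0.14 -0.14 -0.32 -0.03]
hy [484.85   4.17] 227.74966369617314
hb [480.31 125.74] 136.51222384322074
hw [529.57 -17.13] 261.5659325342525
hr [551.46 152.12] 83.69472631030776
ty [452.59 -14.28] 222.3062513642554
tb [460.7  156.52] 132.31809691317008
tw [536.79 -53.58] 267.4971329493709
tr [547.29 187.72] 87.51786625003224
knob [457.19  71.02] 177.39384248715749
[538.15  66.25 166.39] [455.77  65.93]
```

The fit agrees to 0.5 mm: the axis is at (542.2,67.1), the knob at 177.4°, and the yellow hole at 227.6°, 5.4° from its tag. Next I approach the knob.

>>> {"name": "play_rows", "arguments": {
  "deltas": [40,2,0,0,0,0,0.6,81,5,0,0,0,0,0.6,81,5,30,0,0,0,0.6,81,5,50,0,0,0,0.6,81,5,60,0,0,0,0.6,81,5,60,0,0,0,0.6]
}}

```text
clock: 2.45
eef_pos: [457.3, 70.5, 106.1]
tool_rot: [3.142, -0.001, 3.139]
force: [0.6, -0.5, -0.3]
width: 51.5
gripper_force: 0.0
```

Run:
```python
from h import *
s=read_state();print(s['eef_pos'],s['force'],tool([457.2,71.0,80]))
c=camera_info('wrist');im=get_image('wrist');cv2.imwrite('pics/w3.png',im[:,:,::-1])
print(proj(c,[457.2,71,107]))
for b in blobs(im,HUE['red'],amin=100)[0]: print(np.array(b[:3]),b[3:],ray(c,b[0],b[1],107))
```

```text
[457.33  70.48 106.09] [ 0.59 -0.54 -0.31] [ 0.11  0.51 26.09]
[278.49 272.98]
[ 277.74  260.01 2228.  ] (np.int32(252), np.int32(231), np.int32(52), np.int32(62)) [450.15  70.63 107.  ]
```

View pics/w3.png

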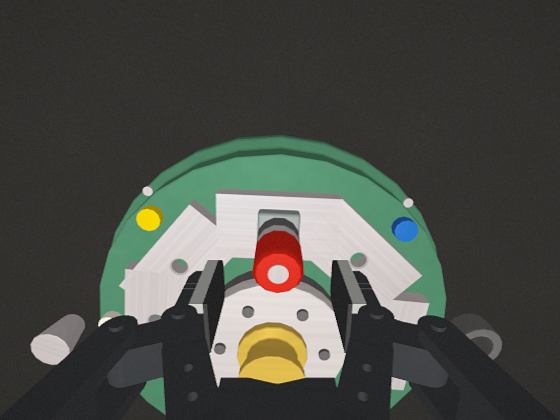

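The knob's top is centred at (278,272) between the fingers, where the projection put it (278.5,273). I descend and close.

>>> {"name": "play_rows", "arguments": {
  "deltas": [0,0.5,13,0,0,0,0.6,0,0.5,24,0,0,0,0.6,0,0.5,26,0,0,0,0.6,0,0.5,26,0,0,0,0.35,0,0.5,26,0,0,0,0.2,0,0.5,26,0,0,0,0.2,0,0.5,26,0,0,0,0.2,0,0.5,26,0,0,0,0.2]
}}

```text
clock: 3.5
eef_pos: [457.8, 70.2, 80.6]
tool_rot: [3.141, 0.0, 3.138]
force: [-1.1, 0.1, 5.3]
width: 24.1
gripper_force: 59.0
```

>>> {"name": "play_rows", "arguments": {
  "deltas": [0,0,-2,0,0,0,0.2,0,0,-4,0,0,0,0.2,0,0,-6,0,0,0,0.2,0,0,-8,0,0,0,0.2,0,0,-10,0,0,0,0.2,0,0,-11.5,0,0,0,0.2,0,0,-11.5,0,0,0,0.2,0,0,-11.5,0,0,0,0.2]
}}

```text
clock: 4.5
eef_pos: [457.7, 70.2, 91.8]
tool_rot: [3.142, -0.0, 3.138]
force: [1.5, 1.1, -10.6]
width: 23.5
gripper_force: 59.3
```

Run:
```python
from h import *
s=read_state();print(s['clock'],s['eef_pos'],s['force'],s['torque'],s['width'])
c=camera_info('wrist');im=get_image('wrist');cv2.imwrite('pics/w4.png',im[60:400,100:460,::-1])
C=np.array([542.2,67.1]);
for a in (10,20,30,40,45,50.2):
    t=np.radians(177.4+a);p=C+85*np.array([np.cos(t),np.sin(t)]);t0=np.radians(177.4);d=p-C-85*np.array([np.cos(t0),np.sin(t0)])
    print(a,p,'tool dx,dy',-d[0],d[1])
```

```text
4.5 [457.69  70.18  91.78] [  1.49   1.08 -10.64] [ 0.13 -0.32 -0.01] 23.54992360999156
10 [457.91  56.15] tool dx,dy -0.62044962964805 -14.803479700079388
20 [461.09  41.68] tool dx,dy -3.802070508327205 -29.274321332753935
30 [466.74  27.98] tool dx,dy -9.44819069561666 -42.972835697613945
40 [474.67  15.47] tool dx,dy -17.38725568670023 -55.48280036746594
45 [479.43   9.78] tool dx,dy -22.14379447901061 -61.17155693560306
50.2 [484.88   4.33] tool dx,dy -27.596795487594278 -66.6245579441867
```

View pics/w4.png

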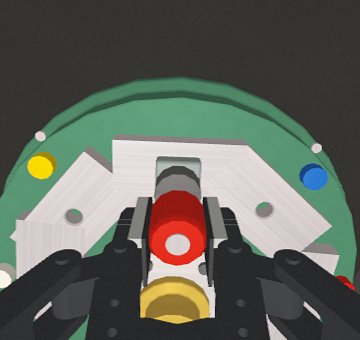

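The knob is up 11.2 mm and wrist Fz is −10.6 N, which matches the spring, so the pin is clear. I swing to 43°, about 11 mm short of the hole, and then lower.

>>> {"name": "play_rows", "arguments": {
  "deltas": [0,-5,0,0,0,0,0.2,-0.2,-10.4,0,0,0,0,0.2,-1.6,-20.7,0,0,0,0,0.2,-4.3,-30.7,0,0,0,0,0.2,-8.1,-40.3,0,0,0,0,0.2,-12.4,-48.1,0,0,0,0,0.2,-16.5,-54.3,0,0,0,0,0.2,-20.2,-59,0,0,0,0,0.2,-20.2,-59,0,0,0,0,0.2,-20.2,-59,0,0,0,0,0.2]
}}

```text
clock: 5.8
eef_pos: [478.1, 11.0, 91.9]
tool_rot: [-3.142, 0.001, 3.138]
force: [3.2, 1.4, -9.8]
width: 23.7
gripper_force: 59.4
```

>>> {"name": "play_rows", "arguments": {
  "deltas": [0,0,1,0,0,0,0.2,0,0,2,0,0,0,0.2,0,0,2.6,0,0,0,0.2,0,0,3,0,0,0,0.2,0,0,3,0,0,0,0.2,0,0,3,0,0,0,0.2]
}}

```text
clock: 6.55
eef_pos: [477.9, 11.2, 88.8]
tool_rot: [3.141, 0.0, 3.138]
force: [4.4, 1.4, -8.8]
width: 24.0
gripper_force: 59.5
```

>>> {"name": "play_rows", "arguments": {
  "deltas": [0,0,0.3,0,0,0,0.2,0,0,0.6,0,0,0,0.2,0,0,0.6,0,0,0,0.2,0,0,0.6,0,0,0,0.2]
}}

```text
clock: 7.05
eef_pos: [478.0, 11.2, 88.6]
tool_rot: [3.141, 0.001, 3.138]
force: [2.9, 3.3, -0.1]
width: 23.8
gripper_force: 60.4
```

The pin is resting on the plate: wrist Fz went from −8.8 to 0 at z=88.6. I back off slightly and feel along the circle in 1.2 mm steps.

>>> {"name": "play_rows", "arguments": {
  "deltas": [0,0,-0.2,0,0,0,0.2,-0.9,-0.9,-0.2,0,0,0,0.2,-1.7,-1.8,-0.2,0,0,0,0.2,-2.5,-2.6,-0.2,0,0,0,0.2,-3.4,-3.5,-0.2,0,0,0,0.2,-4.2,-4.3,-0.2,0,0,0,0.2,-4.2,-4.3,-0.2,0,0,0,0.2]
}}

```text
clock: 7.92
eef_pos: [480.9, 7.9, 88.4]
tool_rot: [3.14, -0.002, 3.139]
force: [0.8, 4.2, 1.3]
width: 24.4
gripper_force: 60.7
```

>>> {"name": "play_rows", "arguments": {
  "deltas": [0,0,-0.3,0,0,0,0.2,-0.4,-0.4,-0.3,0,0,0,0.2,-0.8,-0.8,-0.3,0,0,0,0.2,-0.8,-0.8,-0.3,0,0,0,0.2]
}}

```text
clock: 8.43
eef_pos: [481.7, 7.0, 88.5]
tool_rot: [3.141, -0.002, 3.139]
force: [1.2, 4.8, -2.1]
width: 24.0
gripper_force: 60.4
```

>>> {"name": "play_rows", "arguments": {
  "deltas": [-0.4,-0.4,0,0,0,0,0.2,-0.8,-0.8,0,0,0,0,0.2,-0.8,-0.8,0,0,0,0,0.2]
}}

```text
clock: 8.8
eef_pos: [482.5, 6.2, 88.3]
tool_rot: [3.141, -0.002, 3.139]
force: [2.4, 5.1, -4.2]
width: 23.9
gripper_force: 60.3
```

>>> {"name": "play_rows", "arguments": {
  "deltas": [-0.4,-0.4,0,0,0,0,0.2,-0.8,-0.8,0,0,0,0,0.2,-0.8,-0.8,0,0,0,0,0.2]
}}

```text
clock: 9.18
eef_pos: [483.6, 5.1, 88.0]
tool_rot: [3.141, -0.002, 3.138]
force: [2.6, 4.8, -8.2]
width: 23.7
gripper_force: 59.7
```

Fz has gone back to −8.2 N and z is down 0.5 mm, so the plate no longer carries the pin. I go a little further, then lower gently.

>>> {"name": "play_rows", "arguments": {
  "deltas": [-0.5,-0.5,0,0,0,0,0.2,-0.7,-0.6,0.4,0,0,0,0.2,-0.7,-0.6,0.8,0,0,0,0.2,-0.7,-0.6,0.8,0,0,0,0.2]
}}

```text
clock: 9.68
eef_pos: [484.2, 4.6, 87.1]
tool_rot: [3.141, -0.002, 3.139]
force: [2.8, 4.6, -9.2]
width: 23.7
gripper_force: 59.6
```

The pin is in the hole: z is 1.5 mm below plate level and nothing supports it. The side force is mostly radial, about 5 N, so I ease inward while lowering.

>>> {"name": "play_rows", "arguments": {
  "deltas": [-0.3,0.4,0.5,0,0,0,0.2,-0.3,0.4,1.2,0,0,0,0.2,-0.3,0.4,2,0,0,0,0.2,-0.3,0.4,2,0,0,0,0.2]
}}

```text
clock: 10.18
eef_pos: [484.7, 4.2, 85.6]
tool_rot: [-3.142, -0.001, 3.138]
force: [2.3, 4.2, -8.5]
width: 24.1
gripper_force: 59.6
```

>>> {"name": "play_rows", "arguments": {
  "deltas": [-0.2,0.3,0.8,0,0,0,0.2,-0.2,0.3,1.6,0,0,0,0.2,-0.2,0.3,2.4,0,0,0,0.2,-0.2,0.3,3.2,0,0,0,0.2,-0.2,0.3,3.8,0,0,0,0.2,-0.2,0.3,3.8,0,0,0,0.2]
}}

```text
clock: 10.92
eef_pos: [485.0, 4.1, 82.0]
tool_rot: [-3.141, -0.001, 3.137]
force: [-0.2, 1.9, -7.1]
width: 24.1
gripper_force: 59.8
```

>>> {"name": "play_rows", "arguments": {
  "deltas": [0,0,0.5,0,0,0,0.2,0,0,1,0,0,0,0.2,0,0,1.3,0,0,0,0.2,0,0,1.3,0,0,0,0.2]
}}

```text
clock: 11.42
eef_pos: [485.1, 4.2, 80.8]
tool_rot: [-3.141, -0.001, 3.138]
force: [-0.4, -0.3, -5.7]
width: 23.8
gripper_force: 59.9
```

z is 80.8, essentially home (80.6). I release and retreat straight up, then back over the stand to look.

>>> {"name": "play_rows", "arguments": {
  "deltas": [0,0,0.3,0,0,0,0.2,0,0,0.3,0,0,0,0.4,0,0,0.3,0,0,0,0.6,0,0,0.3,0,0,0,0.6,0,0,0.3,0,0,0,0.6,0,0,-10,0,0,0,0.6,0,0,-30,0,0,0,0.6,0,0,-60,0,0,0,0.6,0,0,-85,0,0,0,0.6,0,0,-85,0,0,0,0.6]
}}

```text
clock: 12.68
eef_pos: [487.0, 4.5, 168.0]
tool_rot: [3.141, 0.005, 3.138]
force: [-0.3, -0.6, 0.2]
width: 50.9
gripper_force: 0.0
```

>>> {"name": "play_rows", "arguments": {
  "deltas": [-30,30,0,0,0,0,0.6,-54,62,0,0,0,0,0.6,-54,62,0,0,0,0,0.6,-54,62,0,0,0,0,0.6]
}}

```text
clock: 13.18
eef_pos: [538.6, 65.6, 165.0]
tool_rot: [-3.141, -0.002, 3.138]
force: [-0.4, -0.7, 0.6]
width: 51.2
gripper_force: 0.0
```

Run:
```python
from h import *
s=read_state();print(s['clock'],s['eef_pos'],s['force'],s['width'])
c=camera_info('wrist');im=get_image('wrist');cv2.imwrite('pics/w5.png',cv2.resize(im[40:270,100:460,::-1],None,fx=2,fy=2))
print('expected knob px home',proj(c,[484.9,4.3,107]),'on plate',proj(c,[484.9,4.3,115]))
for b in blobs(im,HUE['red'],amin=100)[0]: print(np.array(b[:3]),b[3:],ray(c,b[0],b[1],107))
im=get_image('scene');cv2.imwrite('pics/s5.png',im[:,:,::-1])
cs=camera_info('scene');print(proj(cs,[484.9,4.3,94]),proj(cs,[484.9,4.3,102]))
for n in ('scene0','s5'):
    for b in blobs(cv2.imread(f'pics/{n}.png')[:,:,::-1].copy(),HUE['red'],amin=15)[0]:
        if 250<b[0]<360 and 170<b[1]<260: print(n,np.array(b))
print(proj(cs,[457.2,71,94]))
```

```text
13.175 [538.56  65.55 164.99] [-0.42 -0.69  0.63] 51.20655963717498
expected knob px home [176.   145.34] on plate [171.99 147.31]
[ 180.8   141.36 1391.  ] (np.int32(156), np.int32(121), np.int32(49), np.int32(44)) [482.52   7.43 107.  ]
[420.98 208.6  324.  ] (np.int32(411), np.int32(199), np.int32(22), np.int32(20)) [525.72 157.93 107.  ]
[301.29 190.88] [301.42 188.75]
scene0 [323.89 193.14 100.   319.   188.    11.    11.  ]
scene0 [342.16 232.84  19.   340.   231.     5.     5.  ]
s5 [301.61 190.29 101.   297.   185.    11.    12.  ]
s5 [342.16 232.84  19.   340.   231.     5.     5.  ]
[323.5  193.56]
```

View pics/w5.png

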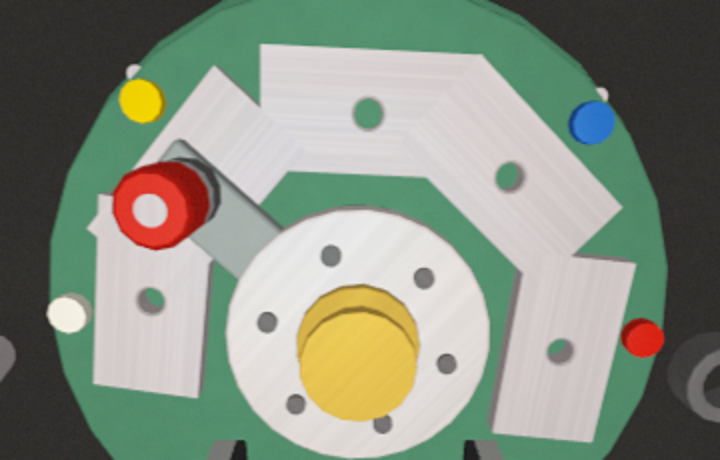

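The knob's top is at crop (150,210), or full picture (175,145). That matches the home projection (176,145.3), not the on-plate one (172,147.3). The scene view agrees too: red centre at (301.6,190.3), home projection (301.3,190.9). The start hole is empty, and the robot is clear of everything.

```bash
python3 -c "from cell import *;print(finish_job())"
```

```text
the job is handed in; nothing more can be done
None
```

The pin is fully home in the yellow station's hole and the knob is released; both camera views agreed before I handed the job in, about 13.2 s into the 51 s allowed.

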